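# Seal a food pan with its gasketed lid

### The job

Fit the loose white lid onto the steel food pan that stands on the spring scale, then press it down point by point around its edge until the rubber seal is fully home everywhere and the lid sits flush on the pan's rim all round. Press firmly, but never so hard that the scale bottoms out, and leave everything else on the counter undisturbed.

Things in the scene. Friction and masses are not known exactly. Their poses are not given: they have to be found in the camera images.
- lid: stiff white plastic lid, 190 (own x) x 160 (own y) mm, 0.25 to 0.5 kg, lying loose right side up on the counter; goes on either way round. Origin: centre of its plug's underside, z up. Plug 134 x 104 mm (lower half 126 x 96), z 0 to 12 mm; cover plate z 12 to 18 mm
- lid_handle (a point): middle of the top of the lid's straight bar handle, which is 80 mm long (lid's x), 22 mm wide (lid's y) and stands centred on the cover plate from z 18 to 50 mm in the lid's frame
- pan_rim (a point): centre of the steel food pan's mouth, in the plane of the top of its steel rim; x along the long side, z up. Mouth 142 (x) x 112 (y) mm, rim's outside 190 x 160 mm. The plane is 141 mm above the counter when nothing lies on the pan
- pan (a joint): how far the pan and the scale's platform have sunk on the scale's spring: 0 = up (nothing or little on it), grows downwards in m, stop at 0.0075. It stays at 0 up to a load of 1 to 11 N (varies, lid included), then sinks about 0.2 mm per N and comes back up. Beyond 0.007 (a push of some 30 N or more) the scale counts as bottomed out
- seal (a point): centre of the rubber seal (same point as pan_rim): six black pads in the rim's long sides at x -72, 0, +72, y +-69 mm, each 44 x 12 mm, 5.5 to 8 mm proud. A pad yields only above about 9 N, then stays; it is home level with the rim, where the lid meets hard steel. A push at one place can lift the opposite edge; one at a corner may need about 20 N as it tilts the lid and carries a neighbouring pad
- scale: grey spring scale, base 156 x 150 x 52 mm fixed to the counter, origin under its centre, axes along the pan's. The pan is fixed on its sprung platform (pan)
- lid_c0 (a point): point on the underside of the lid's cover plate near its corner at own -x -y: 85 mm and 70 mm from the lid's middle, 12 mm above the lid's origin; level with the rim plane when that corner is home
- lid_c1 (a point): point on the underside of the lid's cover plate near its corner at own -x +y: 85 mm and 70 mm from the lid's middle, 12 mm above the lid's origin; level with the rim plane when that corner is home
- lid_c2 (a point): point on the underside of the lid's cover plate near its corner at own +x +y: 85 mm and 70 mm from the lid's middle, 12 mm above the lid's origin; level with the rim plane when that corner is home
- lid_c3 (a point): point on the underside of the lid's cover plate near its corner at own +x -y: 85 mm and 70 mm from the lid's middle, 12 mm above the lid's origin; level with the rim plane when that corner is home
- squeeze: bystander: yellow squeeze bottle, 52 mm across, 170 tall, stands between the pan and the lid; origin at the centre of its underside
- spice: bystander: amber spice jar, 60 mm across, 110 tall; origin at the centre of its underside
- bowl: bystander: steel mixing bowl, 150 mm across, 70 tall; origin at the centre of its underside
- jug: bystander: clear plastic measuring jug with a handle, 100 mm across, 150 tall; origin at the centre of its underside
- cup: bystander: white mug, 80 mm across, 90 tall; origin at the centre of its underside
- spatula: bystander: spatula lying flat, 260 mm long; origin near its middle
- spoon: bystander: serving spoon lying flat, 260 mm long; origin near its middle
There are look-alikes about, which are no part of the job. What is shaped like the lid but green is not meant. Leave any red look-alike of the scale alone.

How it is judged:
On the way, in this order (a step that is already met when the one before it is completed fails the run):
1. the lid lies on the pan, its plug in the mouth (z of each of lid_c0, lid_c1, lid_c2, lid_c3 in the frame of pan_rim below 0.014 m and horizontal distance between lid and pan_rim below 0.01 m), for 0.2 s.
2. all four corners of the lid are pressed home (z of each of lid_c0, lid_c1, lid_c2, lid_c3 in the frame of pan_rim below 0.0022 m and horizontal distance between lid and pan_rim below 0.01 m), for 0.2 s.
At the end, for the whole second after the job is handed in: the lid lies at rest on the pan, its middle within 10 mm of the middle of the mouth, and all four of its corners are down within 2.2 mm of the rim plane (all of step 2 and linear speed of lid below 0.02 m/s); the robot touches nothing.
It fails at once if the scale is pressed down to its stop (more than 7 mm) (value of joint pan above 0.007 m).
It fails at once if a bystander is knocked over or pushed away (more than 30 mm) (distance of any of squeeze, spice, bowl, jug, cup, spatula, spoon from where it was at the start of the episode above 0.03 m or angle between any of squeeze, spice, bowl, jug, cup's own z axis and vertical above 0.5 rad).
It also fails if it takes over 58 s, if anything falls off the work surface, if the arm or the gripper's body presses on something with over 40 N, if the wrist force passes 120 N, or if a joint passes its speed limit or range.

### The arm

A 6-joint arm with a two-finger parallel gripper is mounted at the origin on the work surface. World frame = base frame: x ahead of the robot, y to its left, z up, the work surface at z = 0. Lengths are in m, angles in rad, forces in N, time in s.
With the tool pointing down it reaches from about 0.35 to 0.775 m from the base axis. Payload 7.3 kg.
Tool frame: the origin (TCP) lies at the very end of the fingers, on their centre line; the grasp point (between the pads) lies 19 mm behind it (robot.tcp_to_grasp is the distance from the TCP to the grasp point, in m); z points along the fingers, y is the direction in which the jaws open and shut (so a half turn about z gives the same grasp; the last joint's range is limited). The gripper opens to 92 mm and grips with 3 to 60 N. Pads are 19 mm wide; open, the fingers measure 130 mm over their backs; the gripper's body (75 mm by 190 mm) begins 47 mm behind the grasp point.
Start: joints at [-1.465, 0.342, 1.524, -0, 1.275, -0.146], TCP at [0.131, -0.508, 0.227] pointing down, gripper open.
Joint ranges: [-2.53, 2.53], [-0.77, 2.02], [0.04, 2.7], [-1, 4.14], [0.28, 2.66], [-3.11, 3.11]. Speed limits (rad/s): [2.57, 2.57, 3.14, 3.14, 3.14, 3.14].

### API

Orientations are given as [roll, pitch, yaw] about the fixed x, y, z axes, in that order (R = Rz(yaw) Ry(pitch) Rx(roll)).
In Python, from cell import robot gives the robot as it stands.
- The arm moves only by the tool arm_command, never from a script. Its argument "motion" is a list that holds one entry, the list of rows, each a list of 7 numbers: the turn, a rotation vector about the tool's x, y, z in units of 90 degrees (1.0 is 90 degrees), then the shift along the tool's x, y, z in units of 30 cm (1.0 is 30 cm), then the opening, from -1 (shut) to 1 (fully open). In form: [[[wx, wy, wz, tx, ty, tz, grip], ...]]. A call has 1 to 8 rows; each row is the pose to reach, as a shift and turn from the pose commanded when the call began, along the tool's axes at that moment; what a row does not reach only later rows make up. A row lasts 1/10 s, in which the tool goes at most 50 mm and 8.59 degrees, less where a joint would pass 70% of its speed; a pose out of reach is approached as far as the arm can. A call with a number of a shift or a turn outside -1 to 1 is refused whole. A call with a gripper value outside its range is refused whole. The fingers move at their own pace and stop on an object; "grip_force" is the grip in N (left out, the last holds). Time passes only in rows, so rows that repeat a pose let the fingers close. It gives the time, the measured TCP pose, the force and the opening at its end, in the units of the state.
- robot.observe(): the state, without advancing time (a new reading comes with each control period).
- robot.read_camera(name): name is "scene" or "top" or "wrist"; returns a dict with "image" (480x640x3 uint8, red, green, blue), "z_map" (480x640 float32, m along the optical axis (not along the pixel's ray), 0 where there is no reading), "fov_y" (degrees; the focal length in pixels is half the picture's height over the tangent of half this angle, whatever the lens; pixels are square), "cx", "cy" (the principal point, pixels), "k1" (the pictures are not rectified: a ray, as slopes to the right and down, at radius r is drawn at 1 + k1 r^2 times it, then the intrinsics apply), "cam_to_world" (4x4, takes a point from camera to world coordinates). Camera axes: x right, y down, z forward; pixel columns grow to the right and rows downward; lengths in m; the calibration is good to about 2 mm. A picture is of the moment at which its call begins.
- robot.hand_in(): hands the job in, once; it reports no verdict.
The state is a dict: "time": time; "qpos": joint angles; "qvel": joint speeds; "joint_efforts": joint torques, N m; "tool_pos": TCP position; "tool_rot": TCP orientation; "contact_force": force on the tool from outside, world axes, zero at the start; "torque": the same for the moment, N m; "opening": finger opening in m.
Only numpy, scipy, OpenCV 4.12 (cv2) and the standard library are available. Lean on these libraries where they do the work, as an engineer would, in place of code of your own. Each camera call takes 0.05 s, during which the arm holds its last target.

## Working session

There is one attempt and no reset: what is moved stays moved. The work goes in short steps, Python scripts to look and compute and a tool call to move; the robot and the scene stay as the last step left them, time stands still between calls to the robot, and variables do not carry over. Pictures are saved under pics/ and viewed, and the job is handed in when it is done.

Besides the shell and the picture viewer there is one more tool, called after "Emit:" as name([rows], argument=value, ...), one row to a line, values as JSON. arm_command: Moves the arm, as the interface text tells. Its arguments: {"type":"object","properties":{"motion":{"type":"array"},"grip_force":{"type":"number"}},"required":["motion"]}

```bash
ls; mkdir -p pics; cat > h.py <<'E'
import numpy as np, cv2
from cell import robot
def save(c,n): cv2.imwrite('pics/'+n,cv2.cvtColor(c['image'],cv2.COLOR_RGB2BGR))
def K(c):
    f=240/np.tan(np.radians(c['fov_y'])/2); return np.array([[f,0,c['cx']],[0,f,c['cy']],[0,0,1.]])
def slopes(c,uv):
    uv=np.array(uv,float).reshape(-1,1,2)
    return cv2.undistortPoints(uv,K(c),np.array([c['k1'],0,0,0,0.])).reshape(-1,2)
def plane(c,uv,z):
    s=slopes(c,uv); T=np.array(c['cam_to_world']); d=np.c_[s,np.ones(len(s))]@T[:3,:3].T; o=T[:3,3]
    return o+d*((z-o[2])/d[:,2])[:,None]
def depthpts(c,uv):
    uv=np.array(uv).reshape(-1,2); s=slopes(c,uv); z=c['z_map'][uv[:,1].astype(int),uv[:,0].astype(int)]
    T=np.array(c['cam_to_world']); return (np.c_[s,np.ones(len(s))]*z[:,None])@T[:3,:3].T+T[:3,3]
E
python3 - <<'E'
from h import *
for n in ['scene','top','wrist']:
    c=robot.read_camera(n); save(c,n+'0.png'); print(n,c['fov_y'],c['k1'],np.round(c['cam_to_world'],3).tolist())
    np.savez('pics/'+n+'0.npz',**c)
o=robot.observe(); print(o)
E
```

```text
pics
scene 50.81953866364567 -0.12601181045329293 [[0.646, 0.638, -0.419, 0.963], [0.763, -0.547, 0.344, -0.364], [-0.01, -0.542, -0.841, 0.988], [0.0, 0.0, 0.0, 1.0]]
top 44.979133965698466 -0.07707936520139443 [[-0.005, -0.983, 0.186, 0.191], [-1.0, 0.007, 0.013, -0.024], [-0.014, -0.186, -0.982, 1.665], [0.0, 0.0, 0.0, 1.0]]
wrist 60.43995479656655 -0.07341602631374672 [[0.251, -0.929, -0.272, 0.204], [-0.968, -0.241, -0.069, -0.488], [-0.001, 0.28, -0.96, 0.384], [0.0, 0.0, 0.0, 1.0]]
{'time': 0.15, 'qpos': array([-1.46500931e+00,  3.42566670e-01,  1.52474117e+00,  1.52758467e-06,
        1.27539143e+00, -1.46002579e-01]), 'qvel': array([ 1.93723612e-04, -1.69665777e-03, -4.36671598e-03,  9.33691391e-04,
        5.08255279e-04,  7.98196860e-05]), 'joint_efforts': array([ 1.13622307e-03, -4.31470227e+01, -2.44351548e+01,  7.17253145e-02,
        5.37892431e-02, -7.62933678e-05]), 'tool_pos': array([ 0.13078839, -0.50816253,  0.22622223]), 'tool_rot': array([-3.14049802e+00, -1.62441328e-04,  2.51789066e-01]), 'contact_force': array([-0.04729309,  0.15941701, -0.00765036]), 'torque': array([ 0.01346323, -0.00531381, -0.06966783]), 'opening': 0.0920061542077985}
```

View pics/top0.png

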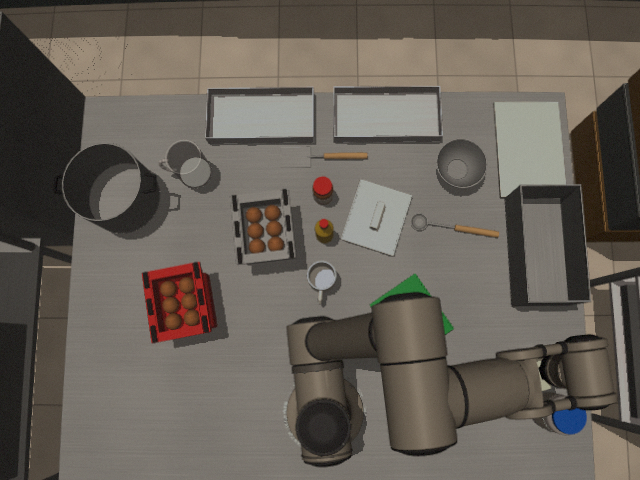

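View pics/scene0.png

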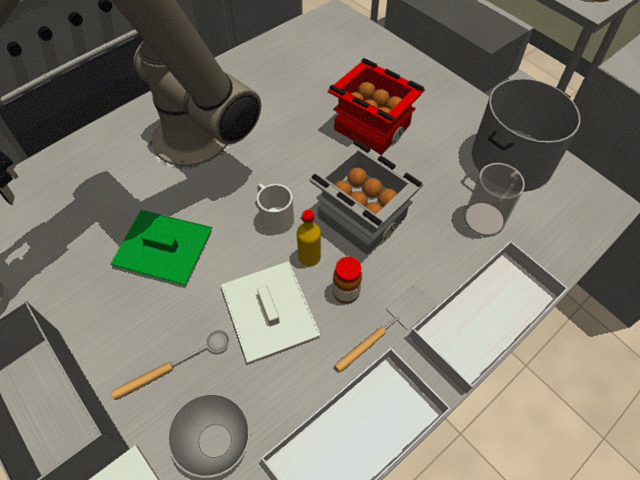

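```bash
python3 - <<'E'
from h import *
c=dict(np.load('pics/top0.npz')); im=c['image']
crop=cv2.resize(im[150:280,215:425],None,fx=3.8,fy=3.8,interpolation=cv2.INTER_CUBIC); save({'image':crop},'crop0.png')
s=dict(np.load('pics/scene0.npz'))
crop=cv2.resize(s['image'][140:365,210:430],None,fx=2.6,fy=2.6,interpolation=cv2.INTER_CUBIC); save({'image':crop},'crop1.png')
for nm,cc,seed in (('top',c,(362,190)),('scene',s,(240,295))):
    i=cc['image']; print(nm,i[seed[1],seed[0]], i[seed[1]+60,seed[0]-20])
    uv=np.array([[seed[0],seed[1]]]); print(depthpts(cc,uv))
vv,uu=np.mgrid[0:480,0:640]
for nm,cc in (('top',c),('scene',s)):
    P=depthpts(cc,np.c_[uu.ravel(),vv.ravel()]); np.save('pics/P'+nm,P.reshape(480,640,3))
    z=P[:,2]; 
    hsv=cv2.cvtColor(cc['image'],cv2.COLOR_RGB2HSV); g=cc['image'].astype(int)
    h=P.reshape(480,640,3)
    sel=(abs(h[...,0]-0.56)<.3)&(abs(h[...,1]+.02)<.35)
    for lo,hi in((.012,.024),(.13,.15)):
        m=(sel&(h[...,2]>lo)&(h[...,2]<hi)).astype(np.uint8)
        n,l,st,ce=cv2.connectedComponentsWithStats(m)
        for k in range(1,n):
            if st[k,4]>150:
                p=h[l==k]; print(nm,lo,st[k],p.mean(0).round(3),cv2.minAreaRect(p[:,:2].astype(np.float32)),g[l==k].mean(0).round())
E
```

```text
top [161 163 156] [125 118 112]
[[ 0.63113014 -0.11258647  0.01839013]]
scene [215 223 198] [162 155 146]
[[ 0.48453377 -0.17955812  0.01541953]]
top 0.012 [319 153  48   7 208] [ 0.738 -0.062  0.018] ((0.7373360991477966, -0.056583814322948456), (0.13993771374225616, 0.018931303173303604), 89.40583038330078) [137. 105.  70.]
top 0.012 [ 341  180   71   76 2866] [ 0.549 -0.152  0.018] ((0.550073504447937, -0.15350717306137085), (0.16322042047977448, 0.19217996299266815), 72.08741760253906) [158. 160. 155.]
top 0.012 [371 274  60  30 449] [ 0.342 -0.231  0.018] ((0.34327879548072815, -0.2127799689769745), (0.06570535898208618, 0.17023687064647675), 7.991466522216797) [ 45. 113.  54.]
top 0.13 [ 231  189   65   76 1881] [0.499 0.162 0.142] ((0.5012380480766296, 0.16385550796985626), (0.19250482320785522, 0.1587723195552826), 6.4929890632629395) [107. 102.  96.]
top 0.13 [198 265  11  52 287] [0.309 0.321 0.139] ((0.32827430963516235, 0.3223972022533417), (0.1371656209230423, 0.023894106969237328), 5.227537155151367) [108.  32.  29.]
scene 0.012 [318 215  78  39 209] [0.53  0.106 0.018]
[... 518 characters left out ...]
 50 568] [ 0.74  -0.064  0.018] ((0.7400301098823547, -0.05123939365148544), (0.020045218989253044, 0.15654592216014862), 0.16881869733333588) [189. 143.  82.]
scene 0.012 [211 410  30  38 293] [ 0.693 -0.357  0.018] ((0.6953367590904236, -0.35686880350112915), (0.025832565501332283, 0.08642135560512543), 89.93323516845703) [118. 115. 107.]
scene 0.13 [340  92  44  30 318] [0.311 0.32  0.138] ((0.32349342107772827, 0.3186737895011902), (0.12800626456737518, 0.025951489806175232), 2.541627883911133) [118.   9.   7.]
scene 0.13 [ 309  139  115   92 2921] [0.505 0.159 0.142] ((0.499831885099411, 0.1638183295726776), (0.19361567497253418, 0.16418440639972687), 6.756040096282959) [111. 108. 100.]
```

View pics/crop0.png

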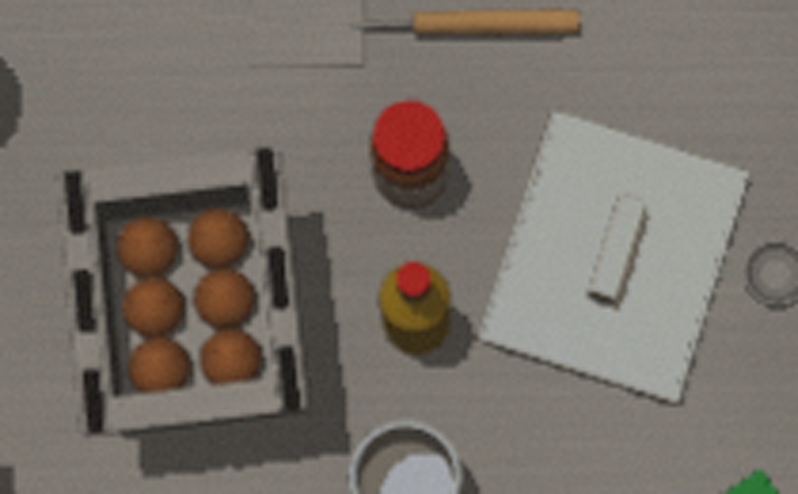

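View pics/crop1.png

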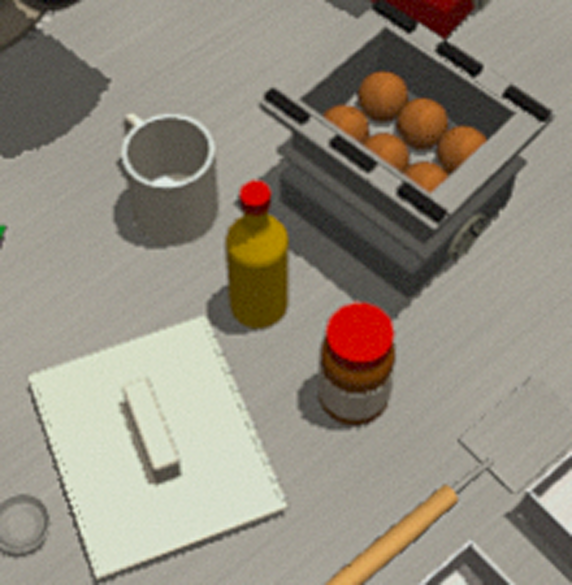

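```bash
python3 - <<'E'
from h import *
P=np.load('pics/Ptop.npy'); S=np.load('pics/Pscene.npy')
print('bin',[P[190:300,505:590][...,2].max(), P[300,515],P[186,512]])
for n,(u,v) in dict(squeeze=(324,225),spice=(322,186),mug=(322,265),bowl=(461,142),green=(400,290)).items(): print(n,P[v,u].round(3))
for n,(u,v) in dict(squeeze=(308,215),spice=(347,268),mug=(275,190),jug=(497,170)).items(): print(n,S[v,u].round(3))
# refine handle
for nm,h in(('top',P),('scene',S)):
    m=(abs(h[...,0]-.55)<.06)&(abs(h[...,1]+.153)<.06)&(h[...,2]>.044)&(h[...,2]<.056)
    p=h[m]; print(nm,len(p),p.mean(0),cv2.minAreaRect(p[:,:2].astype(np.float32)))
# plane-cast outline: lid
for nm in('top','scene'):
    c=dict(np.load(f'pics/{nm}0.npz')); h={'top':P,'scene':S}[nm]
    for z0,lo,hi,cx,cy in((.018,.012,.06,.5505,-.153),(.141,.128,.155,.5,.164)):
        m=((abs(h[...,0]-cx)<.13)&(abs(h[...,1]-cy)<.125)&(h[...,2]>lo)&(h[...,2]<hi)).astype(np.uint8)
        m=cv2.morphologyEx(m,cv2.MORPH_OPEN,np.ones((2,2)))
        ct=max(cv2.findContours(m,cv2.RETR_EXTERNAL,cv2.CHAIN_APPROX_NONE)[0],key=cv2.contourArea)
        q=plane(c,ct.reshape(-1,2)+0.,z0)[:,:2].astype(np.float32)
        print(nm,z0,cv2.minAreaRect(q))
E
```

```text
bin [np.float64(1.6652486956024035), array([ 0.30384871, -0.53402663,  0.04657311]), array([ 0.64192029, -0.5571336 ,  0.0139559 ])]
squeeze [ 0.496 -0.003  0.171]
spice [0.619 0.003 0.11 ]
mug [0.408 0.005 0.034]
bowl [ 0.762 -0.401  0.062]
green [ 0.337 -0.216  0.017]
squeeze [ 0.505 -0.002  0.17 ]
spice [0.621 0.001 0.11 ]
mug [0.343 0.031 0.067]
jug [0.661 0.424 0.126]
top 185 [ 0.55047804 -0.15238873  0.04988865] ((0.5501772165298462, -0.15234898030757904), (0.021658901125192642, 0.0806940570473671), 71.66590881347656)
scene 369 [ 0.55362858 -0.15294673  0.04953107] ((0.5515764951705933, -0.15184888243675232), (0.021949125453829765, 0.08026521652936935), 71.64105987548828)
top 0.018 ((0.5473516583442688, -0.1550603210926056), (0.16021251678466797, 0.1902497559785843), 71.39065551757812)
top 0.141 ((0.49758562445640564, 0.1606767624616623), (0.19198256731033325, 0.15745267271995544), 6.543119430541992)
scene 0.018 ((0.5550394654273987, -0.1526094675064087), (0.15867973864078522, 0.19144059717655182), 71.10514068603516)
scene 0.141 ((0.5042023062705994, 0.161884143948555), (0.19570724666118622, 0.16565223038196564), 6.733941555023193)
```

```bash
cat > go.py <<'E'
import sys
from h import *
from scipy.spatial.transform import Rotation as Ro
def go(x,y,z,yaw,q=False):
    o=robot.observe(); R=Ro.from_euler('xyz',o['tool_rot']); Rt=Ro.from_euler('xyz',[np.pi,0,yaw])
    s=R.inv().apply(np.array([x,y,z])-o['tool_pos'])/.3; w=(R.inv()*Rt).as_rotvec()/(np.pi/2)
    print('t',round(o['time'],2),'pos',o['tool_pos'].round(4),'rot',o['tool_rot'].round(4),'F',o['contact_force'].round(2),'op',round(o['opening'],4)); print('turn',w.round(4),'shift',s.round(4))
if __name__=='__main__': go(*map(float,sys.argv[1:5]))
E
python3 go.py 0.34 -0.33 0.29 -0.03; python3 go.py 0.5508 -0.1525 0.12 -0.321
```

```text
t 0.15 pos [ 0.1308 -0.5082  0.2262] rot [-3.1405e+00 -2.0000e-04  2.5180e-01] F [-0.05  0.16 -0.01] op 0.092
turn [-0.0007 -0.      0.1794] shift [ 0.8234 -0.4016 -0.212 ]
t 0.15 pos [ 0.1308 -0.5082  0.2262] rot [-3.1405e+00 -2.0000e-04  2.5180e-01] F [-0.05  0.16 -0.01] op 0.092
turn [-7.000e-04  1.000e-04  3.646e-01] shift [ 1.6512 -0.799   0.3552]
```

Emit:
arm_command([
  [[0,0,0.09,0.41,-0.2,-0.15,1],[0,0,0.18,0.82,-0.4,-0.21,1],[0,0,0.18,0.82,-0.4,-0.21,1],[0,0,0.18,0.82,-0.4,-0.21,1],[0,0,0.18,0.82,-0.4,-0.21,1],[0,0,0.18,0.82,-0.4,-0.21,1],[0,0,0.18,0.82,-0.4,-0.21,1]],
], grip_force=30)

```text
time: 0.85
tool_pos: [0.3418, -0.3286, 0.2906]
tool_rot: [3.141, -0.002, -0.026]
contact_force: [-0.9, -0.2, 0.2]
opening: 0.0919
```

```bash
python3 go.py 0.5508 -0.1525 0.14 -0.321
```

```text
t 0.85 pos [ 0.3418 -0.3286  0.2906] rot [ 3.141e+00 -1.900e-03 -2.600e-02] F [-0.91 -0.16  0.2 ] op 0.0919
turn [ 0.0002 -0.0012  0.1878] shift [ 0.6804 -0.6052  0.503 ]
```

Emit:
arm_command([
  [[0,0,0.09,0.34,-0.3,0.2,1],[0,0,0.188,0.68,-0.605,0.5,1],[0,0,0.188,0.68,-0.605,0.5,1],[0,0,0.188,0.68,-0.605,0.5,1],[0,0,0.188,0.68,-0.605,0.5,1],[0,0,0.188,0.68,-0.605,0.5,1],[0,0,0.188,0.68,-0.605,0.5,1],[0,0,0.188,0.68,-0.605,0.5,1]],
])

```text
time: 1.65
tool_pos: [0.5485, -0.1548, 0.1374]
tool_rot: [-3.141, 0.004, -0.324]
contact_force: [0.4, -1.1, -0.4]
opening: 0.0917
```

```bash
python3 go.py 0.5508 -0.1525 0.024 -0.321; python3 - <<'E'
from h import *
c=robot.read_camera('wrist'); save(c,'w1.png')
vv,uu=np.mgrid[0:480,0:640]; h=depthpts(c,np.c_[uu.ravel(),vv.ravel()]).reshape(480,640,3)
m=(abs(h[...,0]-.55)<.06)&(abs(h[...,1]+.153)<.06)&(h[...,2]>.044)&(h[...,2]<.056)
p=h[m]; print(len(p),p.mean(0) if len(p) else 0,cv2.minAreaRect(p[:,:2].astype(np.float32)) if len(p) else 0)
E
```

```text
t 1.65 pos [ 0.5485 -0.1548  0.1374] rot [-3.1415  0.004  -0.3237] F [ 0.42 -1.14 -0.45] op 0.0917
turn [-0.0001  0.0026 -0.0017] shift [ 0.0063 -0.0095  0.378 ]
4266 [ 0.55399211 -0.15333758  0.04926384] ((0.5519996285438538, -0.15262819826602936), (0.021988777443766594, 0.0797790139913559), 71.1283950805664)
```

View pics/w1.png

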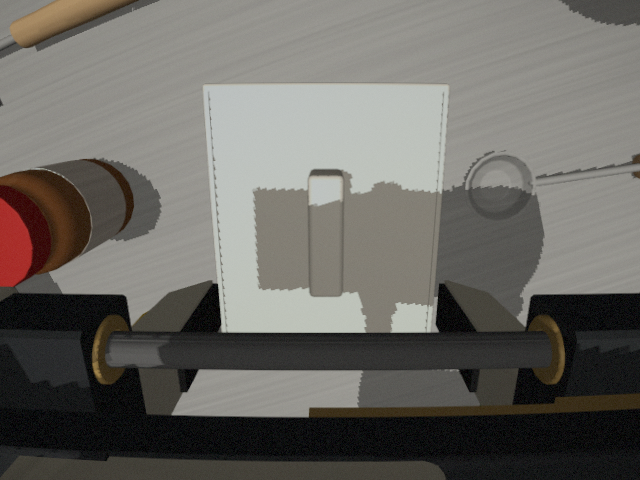

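The view shows the white lid with its handle at (326,233), between the open fingers and aligned with them. I'm descending.

Emit:
arm_command([
  [[0,0,0,0,0,0.1,1],[0,0,0,0,0,0.22,1],[0,0,0,0,0,0.3,1],[0,0,0,0,0,0.36,1],[0,0,0,0,0,0.38,1],[0,0,0,0,0,0.38,1]],
])

```text
time: 2.3
tool_pos: [0.5481, -0.1573, 0.0261]
tool_rot: [3.141, 0.0, -0.328]
contact_force: [-0.4, -0.4, -0.3]
opening: 0.0917
```

```bash
python3 go.py 0.5515 -0.1525 0.024 -0.321
```

```text
t 2.3 pos [ 0.5481 -0.1573  0.0261] rot [ 3.1412e+00  1.0000e-04 -3.2790e-01] F [-0.4  -0.36 -0.29] op 0.0917
turn [ 0.0002  0.0001 -0.0044] shift [ 0.0057 -0.0187  0.007 ]
```

Emit:
arm_command([
  [[0,0,-0.004,0.006,-0.018,0.003,1],[0,0,-0.004,0.006,-0.018,0.003,1],[0,0,-0.004,0.006,-0.018,0.003,-1],[0,0,-0.004,0.006,-0.018,0.003,-1],[0,0,-0.004,0.006,-0.018,0.003,-1],[0,0,-0.004,0.006,-0.018,0.003,-1],[0,0,-0.004,0.006,-0.018,0.003,-1],[0,0,-0.004,0.006,-0.018,0.003,-1]],
], grip_force=40)

```text
time: 3.1
tool_pos: [0.5521, -0.1513, 0.0248]
tool_rot: [3.142, 0.0, -0.32]
contact_force: [0.0, -0.3, 0.4]
opening: 0.0488
```

```bash
python3 go.py 0.5515 -0.1525 0.024 -0.321
```

```text
t 3.1 pos [ 0.5521 -0.1513  0.0248] rot [ 3.1415  0.     -0.32  ] F [ 0.01 -0.32  0.38] op 0.0488
turn [0.     0.     0.0006] shift [-0.0007  0.0043  0.0026]
```

Emit:
arm_command([
  [[0,0,0,0,0,0,-1],[0,0,0,0,0,0,-1],[0,0,0,0,0,0,-1],[0,0,0,0,0,0,-1],[0,0,0,0,0,0,-1]],
])

```text
time: 3.6
tool_pos: [0.5521, -0.1515, 0.0248]
tool_rot: [3.141, -0.0, -0.32]
contact_force: [-1.0, -0.7, -0.9]
opening: 0.0214
```

Emit:
arm_command([
  [[0,0,0,0,0,-0.05,-1],[0,0,0,0,0,-0.2,-1],[0,0,0,0,0,-0.35,-1],[0,0,0,0,0,-0.5,-1],[0,0,0,0,0,-0.65,-1],[0,0,0,0,0,-0.76,-1],[0,0,0,0,0,-0.76,-1],[0,0,0,0,0,-0.76,-1]],
])

```text
time: 4.4
tool_pos: [0.5516, -0.1509, 0.2517]
tool_rot: [-3.141, 0.001, -0.32]
contact_force: [0.0, -0.3, -4.8]
opening: 0.0219
```

```bash
python3 go.py 0.5005 0.1635 0.25 0.114
```

```text
t 4.4 pos [ 0.5516 -0.1509  0.2517] rot [-3.1414e+00  1.4000e-03 -3.1990e-01] F [ 0.04 -0.26 -4.78] op 0.0219
turn [-0.0003  0.0009 -0.2762] shift [-0.4913 -0.9414  0.0067]
```

Emit:
arm_command([
  [[0,0,-0.02,-0.04,-0.08,0,-1],[0,0,-0.07,-0.12,-0.23,0,-1],[0,0,-0.12,-0.2,-0.39,0,-1],[0,0,-0.17,-0.28,-0.54,0,-1],[0,0,-0.21,-0.36,-0.69,0,-1],[0,0,-0.25,-0.43,-0.83,0,-1],[0,0,-0.276,-0.48,-0.92,0,-1],[0,0,-0.276,-0.491,-0.941,0,-1]],
])

```text
time: 5.2
tool_pos: [0.4985, 0.1665, 0.2497]
tool_rot: [-3.141, 0.006, 0.119]
contact_force: [0.1, -0.6, -4.2]
opening: 0.0218
```

Emit:
arm_command([
  [[0,0,0,0,0,0,-1],[0,0,0,0,0,0,-1],[0,0,0,0,0,0,-1]],
])

```text
time: 5.5
tool_pos: [0.5012, 0.1616, 0.252]
tool_rot: [3.141, 0.002, 0.112]
contact_force: [-0.6, -0.2, -3.8]
opening: 0.0218
```

```bash
python3 go.py 0.5005 0.1635 0.25 0.114;  python3 - <<'E'
from h import *
vv,uu=np.mgrid[0:480,0:640]
for n in('top','scene'):
    c=robot.read_camera(n); save(c,n+'2.png'); h=depthpts(c,np.c_[uu.ravel(),vv.ravel()]).reshape(480,640,3)
    m=((abs(h[...,0]-.5)<.13)&(abs(h[...,1]-.16)<.12)&(h[...,2]>.235)&(h[...,2]<.255)).astype(np.uint8)
    p=h[m>0]; print(n,len(p),p.mean(0),p[:,2].std(),cv2.minAreaRect(p[:,:2].astype(np.float32)))
E
```

```text
t 5.5 pos [0.5012 0.1616 0.252 ] rot [3.141e+00 1.600e-03 1.116e-01] F [-0.56 -0.15 -3.81] op 0.0218
turn [ 0.0004  0.001  -0.0016] shift [-0.0015 -0.0066  0.0065]
top 1093 [0.48393099 0.13272265 0.24559842] 0.0031869754751777703 ((0.500479519367218, 0.16140086948871613), (0.1898522824048996, 0.15780296921730042), 6.404525279998779)
scene 3825 [0.52942656 0.14747666 0.2457524 ] 0.0016276388992464876 ((0.5006186366081238, 0.1614646315574646), (0.1922273337841034, 0.16309961676597595), 5.999843597412109)
```

Emit:
arm_command([
  [[0,0,-0.004,0,-0.008,0.05,-1],[0,0,-0.004,0,-0.008,0.12,-1],[0,0,-0.004,0,-0.008,0.18,-1],[0,0,-0.004,0,-0.008,0.22,-1],[0,0,-0.004,0,-0.008,0.22,-1],[0,0,-0.004,0,-0.008,0.22,-1]],
])

```text
time: 6.2
tool_pos: [0.5013, 0.1651, 0.1873]
tool_rot: [3.142, -0.001, 0.119]
contact_force: [0.1, 0.2, -3.6]
opening: 0.0216
```

```bash
python3 go.py 0.5005 0.1635 0.162 0.114;  python3 - <<'E'
from h import *
vv,uu=np.mgrid[0:480,0:640]
for n in('top','scene'):
    c=robot.read_camera(n); save(c,n+'3.png'); h=depthpts(c,np.c_[uu.ravel(),vv.ravel()]).reshape(480,640,3)
    m=((abs(h[...,0]-.5)<.13)&(abs(h[...,1]-.16)<.12)&(h[...,2]>.173)&(h[...,2]<.187)).astype(np.uint8)
    p=h[m>0]; print(n,len(p),p.mean(0),p[:,2].std(),cv2.minAreaRect(p[:,:2].astype(np.float32)))
save({'image':cv2.resize(c['image'][100:280,270:460],None,fx=3,fy=3)},'s3.png')
E
```

```text
t 6.2 pos [0.5013 0.1651 0.1873] rot [ 3.1416e+00 -7.0000e-04  1.1930e-01] F [ 0.11  0.2  -3.59] op 0.0216
turn [ 0.     -0.0004  0.0033] shift [-0.0033  0.0051  0.0843]
top 770 [0.48904455 0.11932459 0.18065683] 0.0028409041134208482 ((0.5006810426712036, 0.16484159231185913), (0.19125840067863464, 0.15764276683330536), 6.998551368713379)
scene 3450 [0.53126421 0.15247728 0.18120932] 0.001628051757017563 ((0.5006356835365295, 0.16597743332386017), (0.19195541739463806, 0.16410037875175476), 6.8407464027404785)
```

View pics/s3.png

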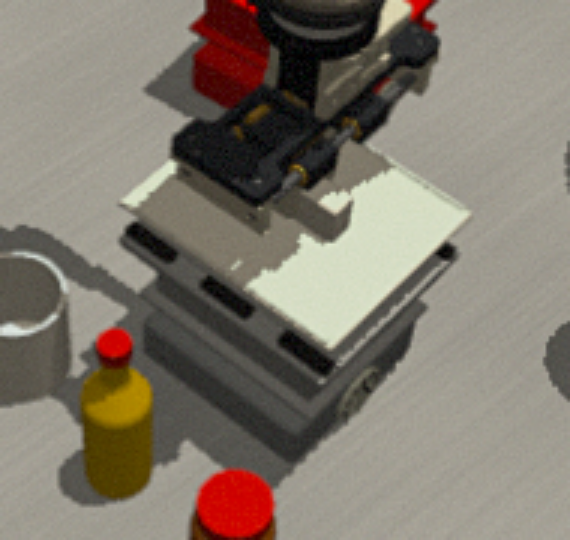

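The picture shows the lid held square above the pan, about 30 mm over it, with the three near pads visible along the edge. I'm lowering it.

Emit:
arm_command([
  [[0,0,0.003,0,0.004,0.02,-1],[0,0,0.003,0,0.004,0.04,-1],[0,0,0.003,0,0.004,0.055,-1],[0,0,0.003,0,0.004,0.065,-1],[0,0,0.003,0,0.004,0.075,-1],[0,0,0.003,0,0.004,0.08,-1],[0,0,0.003,0,0.004,0.08,-1]],
])

```text
time: 7.0
tool_pos: [0.5009, 0.1642, 0.1626]
tool_rot: [3.142, 0.0, 0.115]
contact_force: [1.2, -0.8, -4.0]
opening: 0.0217
```

```bash
python3 go.py 0.5005 0.1635 0.160 0.114
```

```text
t 7.0 pos [0.5009 0.1642 0.1626] rot [3.1415e+00 4.0000e-04 1.1520e-01] F [ 1.18 -0.77 -3.97] op 0.0217
turn [0.0001 0.0002 0.0007] shift [-0.0015  0.0021  0.0086]
```

Emit:
arm_command([
  [[0,0,0,0,0.001,0.003,-1],[0,0,0,0,0.001,0.006,-1],[0,0,0,0,0.001,0.008,-1],[0,0,0,0,0.001,0.008,-1]],
])

```text
time: 7.4
tool_pos: [0.5012, 0.164, 0.1612]
tool_rot: [3.141, -0.001, 0.115]
contact_force: [-2.6, 0.8, 2.9]
opening: 0.0217
```

Emit:
arm_command([
  [[0,0,0,0,0,0,-0.2],[0,0,0,0,0,0,-0.2],[0,0,0,0,0,0,-0.2],[0,0,0,0,0,0,-0.2],[0,0,0,0,0,-0.1,-0.2],[0,0,0,0,0,-0.23,-0.2],[0,0,0,0,0,-0.3,-0.2],[0,0,0,0,0,-0.3,-0.2]],
])

```text
time: 8.2
tool_pos: [0.5026, 0.1642, 0.2537]
tool_rot: [-3.141, -0.007, 0.115]
contact_force: [-0.2, 0.6, 0.3]
opening: 0.0366
```

```bash
cat > chk.py <<'E'
import sys
from h import *
def fit(tag,pc=(.5005,.164),yaw=np.radians(6.6),bands=(.144,.16)):
    vv,uu=np.mgrid[0:480,0:640]; R=np.array([[np.cos(yaw),np.sin(yaw)],[-np.sin(yaw),np.cos(yaw)]])
    for n in('top','scene','wrist'):
        c=robot.read_camera(n); save(c,f'{n}{tag}.png'); h=depthpts(c,np.c_[uu.ravel(),vv.ravel()]).reshape(480,640,3)
        m=(abs(h[...,0]-.5)<.13)&(abs(h[...,1]-.164)<.12)&(h[...,2]>bands[0])&(h[...,2]<bands[1])
        p=h[m]
        if len(p)<200: print(n,len(p)); continue
        q=(p[:,:2]-pc)@R.T; A=np.c_[np.ones(len(q)),q]
        k=(abs(q[:,0])<.093)&(abs(q[:,1])<.078)
        for _ in range(3):
            s,*_=np.linalg.lstsq(A[k],p[k,2],rcond=None); k=abs(A@s-p[:,2])<.0025
        r=cv2.minAreaRect(p[:,:2].astype(np.float32))
        f=lambda x,y: round(1000*(s[0]+s[1]*x+s[2]*y),1)
        print(n,len(p),'rect',np.round(r[0],4),np.round(r[1],3),round(r[2],1),'z corners(mm) --,-+,++,+-',f(-.085,-.07),f(-.085,.07),f(.085,.07),f(.085,-.07),'mid',f(0,0))
if __name__=='__main__': fit(sys.argv[1])
E
python3 go.py 0.5005 0.164 0.16 0.114; python3 chk.py 4
```

```text
t 8.2 pos [0.5026 0.1642 0.2537] rot [-3.1413 -0.0068  0.1152] F [-0.19  0.59  0.25] op 0.0366
turn [-0.0002 -0.0044  0.0008] shift [-9.200e-03 -1.000e-04  3.122e-01]
top 994 rect [0.4856 0.1611] [0.193 0.157] 22.8 z corners(mm) --,-+,++,+- 154.6 153.3 154.4 155.7 mid 154.5
scene 4396 rect [0.5005 0.1635] [0.192 0.163] 6.8 z corners(mm) --,-+,++,+- 154.5 154.7 154.9 154.7 mid 154.7
wrist 50435 rect [0.5147 0.167 ] [0.163 0.161] 6.7 z corners(mm) --,-+,++,+- 154.0 153.5 154.1 154.6 mid 154.0
```

View pics/scene4.png

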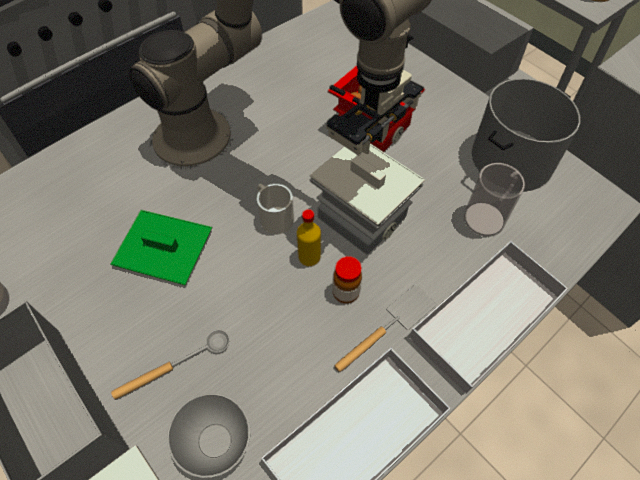

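The lid is seated in the mouth and level: plate top at 154.7 mm, against about 147 mm when home. Next I close the fingers and press at the first corner.

```bash
cat > pt.py <<'E'
import sys
from go import *
c,s=np.cos(.115),np.sin(.115)
x,y,z=[float(a)/1000 for a in sys.argv[1:4]]
go(.5005+c*x-s*y,.164+s*x+c*y,z,.115)
E
python3 pt.py 78 65 170
```

```text
t 8.35 pos [0.5004 0.1638 0.2493] rot [3.1414e+00 1.8000e-03 1.1510e-01] F [-0.49  0.5   0.34] op 0.0369
turn [0.0001 0.0012 0.0001] shift [ 0.2608 -0.2174  0.2637]
```

Emit:
arm_command([
  [[0,0,0,0.13,-0.11,0,-1],[0,0,0,0.26,-0.217,0,-1],[0,0,0,0.26,-0.217,0.08,-1],[0,0,0,0.26,-0.217,0.16,-1],[0,0,0,0.26,-0.217,0.22,-1],[0,0,0,0.26,-0.217,0.26,-1],[0,0,0,0.26,-0.217,0.26,-1],[0,0,0,0.26,-0.217,0.26,-1]],
])

```text
time: 9.15
tool_pos: [0.5711, 0.2374, 0.1724]
tool_rot: [3.141, 0.0, 0.115]
contact_force: [-0.0, 0.5, -0.1]
opening: 0.0001
```

```bash
python3 pt.py 78 65 155
```

```text
t 9.15 pos [0.5711 0.2374 0.1724] rot [3.1415e+00 2.0000e-04 1.1500e-01] F [-0.04  0.49 -0.08] op 0.0001
turn [ 0.0001  0.0001 -0.    ] shift [-0.0018 -0.0005  0.0581]
```

Emit:
arm_command([
  [[0,0,0,0,0,0.03,-1],[0,0,0,0,0,0.05,-1],[0,0,0,0,0,0.06,-1],[0,0,0,0,0,0.065,-1],[0,0,0,0,0,0.068,-1],[0,0,0,0,0,0.068,-1]],
])

```text
time: 9.75
tool_pos: [0.5709, 0.2374, 0.153]
tool_rot: [3.141, -0.001, 0.115]
contact_force: [-2.4, 0.0, 6.2]
opening: 0.0003
```

Emit:
arm_command([
  [[0,0,0,0,0,0.004,-1],[0,0,0,0,0,0.008,-1],[0,0,0,0,0,0.008,-1]],
])

```text
time: 10.05
tool_pos: [0.571, 0.2375, 0.1516]
tool_rot: [3.142, -0.001, 0.115]
contact_force: [-4.7, -1.0, 12.3]
opening: 0.0003
```

Emit:
arm_command([
  [[0,0,0,0,0,0.004,-1],[0,0,0,0,0,0.007,-1],[0,0,0,0,0,0.007,-1]],
])

```text
time: 10.35
tool_pos: [0.571, 0.2375, 0.1502]
tool_rot: [-3.141, -0.002, 0.115]
contact_force: [-5.4, -2.1, 15.4]
opening: 0.0004
```

Emit:
arm_command([
  [[0,0,0,0,0,0.004,-1],[0,0,0,0,0,0.006,-1],[0,0,0,0,0,0.006,-1]],
])

```text
time: 10.65
tool_pos: [0.5711, 0.2376, 0.1486]
tool_rot: [-3.141, -0.002, 0.115]
contact_force: [-6.7, -1.8, 15.6]
opening: 0.0006
```

Emit:
arm_command([
  [[0,0,0,0,0,0.004,-1],[0,0,0,0,0,0.006,-1],[0,0,0,0,0,0.006,-1]],
])

```text
time: 10.95
tool_pos: [0.5712, 0.2377, 0.1469]
tool_rot: [-3.141, -0.003, 0.115]
contact_force: [-6.3, -0.5, 16.5]
opening: 0.0001
```

Emit:
arm_command([
  [[0,0,0,0,0,0.004,-1],[0,0,0,0,0,0.006,-1],[0,0,0,0,0,0.006,-1]],
])

```text
time: 11.25
tool_pos: [0.5713, 0.2378, 0.1455]
tool_rot: [-3.141, -0.003, 0.115]
contact_force: [-6.9, -2.4, 17.9]
opening: 0.0006
```

Emit:
arm_command([
  [[0,0,0,0,0,0.004,-1],[0,0,0,0,0,0.006,-1],[0,0,0,0,0,0.006,-1]],
])

```text
time: 11.55
tool_pos: [0.5713, 0.2378, 0.1445]
tool_rot: [-3.141, -0.004, 0.115]
contact_force: [-8.1, -2.5, 23.0]
opening: 0.0001
```

Emit:
arm_command([
  [[0,0,0,0,0,-0.03,-1],[0,0,0,0,0,-0.1,-1],[0,0,0,0,0,-0.15,-1],[0,0,0,0,0,-0.15,-1]],
])

```text
time: 11.95
tool_pos: [0.5723, 0.2379, 0.1877]
tool_rot: [-3.141, -0.005, 0.115]
contact_force: [0.7, 0.3, 0.2]
opening: 0.0001
```

```bash
python3 chk.py 5; python3 pt.py 78 -65 190
```

```text
top 2302 rect [0.5038 0.1437] [0.192 0.117] 6.8 z corners(mm) --,-+,++,+- 154.9 153.9 154.0 155.0 mid 154.5
scene 4292 rect [0.4999 0.1646] [0.193 0.165] 6.8 z corners(mm) --,-+,++,+- 154.9 154.6 154.6 154.9 mid 154.7
wrist 25513 rect [0.5463 0.1708] [0.101 0.159] 6.6 z corners(mm) --,-+,++,+- 154.7 153.6 153.4 154.5 mid 154.0
t 12.1 pos [0.5706 0.2373 0.1843] rot [3.1413e+00 1.3000e-03 1.1510e-01] F [ 0.87 -0.22 -0.39] op 0.0005
turn [0.0002 0.0008 0.    ] shift [-2.000e-04  4.327e-01 -1.870e-02]
```

Emit:
arm_command([
  [[0,0,0,-0.16,0,0,-1],[0,0,0,-0.32,0,0,-1],[0,0,0,-0.48,0,0,-1],[0,0,0,-0.52,0,0.03,-1],[0,0,0,-0.52,0,0.06,-1],[0,0,0,-0.52,0,0.09,-1],[0,0,0,-0.52,0,0.1,-1],[0,0,0,-0.52,0,0.107,-1]],
])

```text
time: 12.9
tool_pos: [0.4166, 0.2195, 0.1526]
tool_rot: [3.141, 0.002, 0.115]
contact_force: [-4.0, -0.6, 7.1]
opening: 0.0007
```

Emit:
arm_command([
  [[0,0,0,0,0,0.004,-1],[0,0,0,0,0,0.008,-1],[0,0,0,0,0,0.008,-1]],
])

```text
time: 13.2
tool_pos: [0.4166, 0.2196, 0.1507]
tool_rot: [3.141, 0.001, 0.115]
contact_force: [-3.9, -1.3, 5.8]
opening: 0.0006
```

Emit:
arm_command([
  [[0,0,0,0,0,0.004,-1],[0,0,0,0,0,0.01,-1],[0,0,0,0,0,0.01,-1]],
])

```text
time: 13.5
tool_pos: [0.4166, 0.2196, 0.1484]
tool_rot: [3.142, 0.0, 0.115]
contact_force: [-5.8, -1.7, 12.8]
opening: 0.0006
```

Emit:
arm_command([
  [[0,0,0,0,0,0.003,-1],[0,0,0,0,0,0.006,-1],[0,0,0,0,0,0.006,-1]],
])

```text
time: 13.8
tool_pos: [0.4166, 0.2196, 0.147]
tool_rot: [-3.142, 0.0, 0.115]
contact_force: [-6.5, -1.3, 15.7]
opening: 0.0005
```

Emit:
arm_command([
  [[0,0,0,0,0,0.003,-1],[0,0,0,0,0,0.006,-1],[0,0,0,0,0,0.006,-1]],
])

```text
time: 14.1
tool_pos: [0.4166, 0.2197, 0.1453]
tool_rot: [-3.141, -0.0, 0.115]
contact_force: [-6.5, -0.4, 15.2]
opening: 0.0002
```

Emit:
arm_command([
  [[0,0,0,0,0,0.004,-1],[0,0,0,0,0,0.008,-1],[0,0,0,0,0,0.008,-1]],
])

```text
time: 14.4
tool_pos: [0.4166, 0.2197, 0.1435]
tool_rot: [-3.141, -0.001, 0.115]
contact_force: [-9.3, -2.7, 23.6]
opening: 0.0006
```

Emit:
arm_command([
  [[0,0,0,0,0,-0.04,-1],[0,0,0,0,0,-0.08,-1],[0,0,0,0.13,0,-0.08,-1],[0,0,0,0.26,0,-0.08,-1],[0,0,0,0.26,0,-0.06,-1],[0,0,0,0.26,0,-0.03,-1],[0,0,0,0.26,0,-0.02,-1],[0,0,0,0.26,0,-0.02,-1]],
])

```text
time: 15.2
tool_pos: [0.4938, 0.2283, 0.1479]
tool_rot: [3.141, -0.002, 0.115]
contact_force: [3.3, -1.6, 3.8]
opening: 0.0003
```

```bash
python3 chk.py 6; python3 pt.py 0 65 145
```

```text
top 2178 rect [0.5028 0.144 ] [0.192 0.118] 6.7 z corners(mm) --,-+,++,+- 154.7 148.3 148.3 154.6 mid 151.5
scene 3915 rect [0.5007 0.1643] [0.192 0.163] 6.9 z corners(mm) --,-+,++,+- 154.6 148.0 148.2 154.7 mid 151.4
wrist 81338 rect [0.521  0.1747] [0.149 0.147] 6.7 z corners(mm) --,-+,++,+- 154.2 147.0 147.4 154.6 mid 150.8
t 15.35 pos [0.4935 0.2285 0.1481] rot [ 3.1414e+00 -1.2000e-03  1.1530e-01] F [ 2.83 -1.49  3.4 ] op 0.0004
turn [ 0.0001 -0.0007  0.0002] shift [-0.0015 -0.0005  0.0104]
```

Emit:
arm_command([
  [[0,0,0,0,0,0.003,-1],[0,0,0,0,0,0.007,-1],[0,0,0,0,0,0.01,-1],[0,0,0,0,0,0.01,-1]],
])

```text
time: 15.75
tool_pos: [0.4936, 0.2285, 0.1461]
tool_rot: [3.141, -0.002, 0.115]
contact_force: [-0.0, -1.2, 12.3]
opening: 0.0006
```

Emit:
arm_command([
  [[0,0,0,0,0,0.004,-1],[0,0,0,0,0,0.008,-1],[0,0,0,0,0,0.008,-1]],
])

```text
time: 16.05
tool_pos: [0.4936, 0.2285, 0.1447]
tool_rot: [3.142, -0.002, 0.115]
contact_force: [-3.8, -3.0, 18.5]
opening: 0.0005
```

Emit:
arm_command([
  [[0,0,0,0,0,-0.08,-1],[0,0,0,0,0,-0.2,-1],[0,0,0,0.08,0.13,-0.2,-1],[0,0,0,0.17,0.28,-0.2,-1],[0,0,0,0.26,0.433,-0.2,-1],[0,0,0,0.26,0.433,-0.14,-1],[0,0,0,0.26,0.433,-0.07,-1],[0,0,0,0.26,0.433,-0.04,-1]],
])

```text
time: 16.85
tool_pos: [0.5844, 0.1076, 0.1521]
tool_rot: [3.141, 0.005, 0.114]
contact_force: [-3.6, -5.1, 9.6]
opening: 0.0002
```

```bash
python3 pt.py 78 -65 150
```

```text
t 16.85 pos [0.5844 0.1076 0.1521] rot [3.1412 0.0045 0.1144] F [-3.63 -5.06  9.58] op 0.0002
turn [ 0.0003  0.0029 -0.0004] shift [ 0.0036 -0.0021  0.0071]
```

Emit:
arm_command([
  [[0,0,0,0,0,0.003,-1],[0,0,0,0,0,0.006,-1],[0,0,0,0,0,0.006,-1]],
])

```text
time: 17.15
tool_pos: [0.5856, 0.109, 0.1529]
tool_rot: [-3.141, 0.0, 0.116]
contact_force: [-0.2, 0.1, 1.2]
opening: 0.0004
```

Emit:
arm_command([
  [[0,0,0,0,0,0.003,-1],[0,0,0,0,0,0.006,-1],[0,0,0,0,0,0.006,-1]],
])

```text
time: 17.45
tool_pos: [0.5857, 0.109, 0.1517]
tool_rot: [-3.141, -0.0, 0.116]
contact_force: [-2.1, -0.4, 7.1]
opening: 0.0004
```

Emit:
arm_command([
  [[0,0,0,0,0,0.003,-1],[0,0,0,0,0,0.006,-1],[0,0,0,0,0,0.006,-1]],
])

```text
time: 17.75
tool_pos: [0.5858, 0.109, 0.1504]
tool_rot: [-3.141, -0.001, 0.116]
contact_force: [-4.9, -1.0, 10.3]
opening: 0.0004
```

Emit:
arm_command([
  [[0,0,0,0,0,0.003,-1],[0,0,0,0,0,0.006,-1],[0,0,0,0,0,0.006,-1]],
])

```text
time: 18.05
tool_pos: [0.5859, 0.109, 0.1493]
tool_rot: [-3.141, -0.002, 0.116]
contact_force: [-6.1, -0.3, 13.5]
opening: 0.0007
```

Emit:
arm_command([
  [[0,0,0,0,0,0.004,-1],[0,0,0,0,0,0.008,-1],[0,0,0,0,0,0.008,-1]],
])

```text
time: 18.35
tool_pos: [0.586, 0.1089, 0.1471]
tool_rot: [3.142, -0.002, 0.116]
contact_force: [-6.1, -0.3, 15.3]
opening: 0.0006
```

Emit:
arm_command([
  [[0,0,0,0,0,0.003,-1],[0,0,0,0,0,0.006,-1],[0,0,0,0,0,0.006,-1]],
])

```text
time: 18.65
tool_pos: [0.5861, 0.1088, 0.1455]
tool_rot: [3.141, -0.002, 0.116]
contact_force: [-6.1, -1.2, 14.8]
opening: 0.0002
```

Emit:
arm_command([
  [[0,0,0,0,0,0.004,-1],[0,0,0,0,0,0.008,-1],[0,0,0,0,0,0.008,-1]],
])

```text
time: 18.95
tool_pos: [0.5862, 0.1088, 0.144]
tool_rot: [3.141, -0.003, 0.116]
contact_force: [-7.7, -1.2, 22.4]
opening: 0.0005
```

Home there. On to the corner at (-78, -65).

Emit:
arm_command([
  [[0,0,0,0,0,-0.06,-1],[0,0,0,0,0,-0.1,-1],[0,0,0,-0.16,0,-0.1,-1],[0,0,0,-0.32,0,-0.1,-1],[0,0,0,-0.48,0,-0.1,-1],[0,0,0,-0.52,0,-0.08,-1],[0,0,0,-0.52,0,-0.04,-1],[0,0,0,-0.52,0,-0.035,-1]],
])

```text
time: 19.75
tool_pos: [0.4298, 0.0907, 0.1509]
tool_rot: [-3.141, 0.002, 0.115]
contact_force: [-4.4, -1.5, 6.1]
opening: 0.0004
```

Emit:
arm_command([
  [[0,0,0,0,0,0.004,-1],[0,0,0,0,0,0.007,-1],[0,0,0,0,0,0.007,-1]],
])

```text
time: 20.05
tool_pos: [0.4305, 0.0907, 0.1495]
tool_rot: [-3.141, 0.002, 0.115]
contact_force: [-5.6, 0.4, 6.8]
opening: 0.0005
```

Emit:
arm_command([
  [[0,0,0,0,0,0.004,-1],[0,0,0,0,0,0.008,-1],[0,0,0,0,0,0.008,-1]],
])

```text
time: 20.35
tool_pos: [0.4305, 0.0907, 0.1476]
tool_rot: [3.142, 0.001, 0.115]
contact_force: [-7.0, 0.0, 13.3]
opening: 0.0008
```

Emit:
arm_command([
  [[0,0,0,0,0,0.003,-1],[0,0,0,0,0,0.006,-1],[0,0,0,0,0,0.006,-1]],
])

```text
time: 20.65
tool_pos: [0.4305, 0.0906, 0.1459]
tool_rot: [3.141, 0.001, 0.116]
contact_force: [-7.3, -0.2, 15.7]
opening: 0.0002
```

Emit:
arm_command([
  [[0,0,0,0,0,0.004,-1],[0,0,0,0,0,0.008,-1],[0,0,0,0,0,0.008,-1]],
])

```text
time: 20.95
tool_pos: [0.4306, 0.0905, 0.1439]
tool_rot: [3.141, 0.001, 0.116]
contact_force: [-9.1, -2.5, 19.2]
opening: 0.0003
```

Emit:
arm_command([
  [[0,0,0,0,0,0.002,-1],[0,0,0,0,0,0.004,-1],[0,0,0,0,0,0.004,-1]],
])

```text
time: 21.25
tool_pos: [0.4306, 0.0905, 0.1431]
tool_rot: [3.141, 0.001, 0.116]
contact_force: [-10.3, -2.0, 22.8]
opening: 0.0004
```

Now the middle of that side.

Emit:
arm_command([
  [[0,0,0,0,0,-0.04,-1],[0,0,0,0,0,-0.08,-1],[0,0,0,0.13,0,-0.08,-1],[0,0,0,0.26,0,-0.08,-1],[0,0,0,0.26,0,-0.06,-1],[0,0,0,0.26,0,-0.04,-1],[0,0,0,0.26,0,-0.03,-1],[0,0,0,0.26,0,-0.025,-1]],
])

```text
time: 22.05
tool_pos: [0.5074, 0.0995, 0.1482]
tool_rot: [-3.142, 0.002, 0.115]
contact_force: [0.4, 0.0, 0.4]
opening: 0.0004
```

```bash
python3 chk.py 7; python3 pt.py 0 -65 145
```

```text
top 504 rect [0.5062 0.2163] [0.164 0.155] 38.8 z corners(mm) --,-+,++,+- 146.8 148.6 148.4 146.6 mid 147.6
scene 2678 rect [0.5009 0.1638] [0.193 0.162] 7.5 z corners(mm) --,-+,++,+- 147.4 148.1 148.0 147.3 mid 147.7
wrist 84520 rect [0.5199 0.1672] [0.154 0.16 ] 7.9 z corners(mm) --,-+,++,+- 146.8 146.9 147.1 146.9 mid 146.9
t 22.2 pos [0.5081 0.0995 0.1489] rot [ 3.1415e+00 -1.0000e-04  1.1520e-01] F [-0.05  0.27 -0.01] op 0.0007
turn [ 0.0001 -0.      0.0001] shift [-0.0004  0.0002  0.0131]
```

Emit:
arm_command([
  [[0,0,0,0,0,0.005,-1],[0,0,0,0,0,0.01,-1],[0,0,0,0,0,0.014,-1],[0,0,0,0,0,0.014,-1]],
])

```text
time: 22.6
tool_pos: [0.5086, 0.0995, 0.1458]
tool_rot: [3.141, -0.001, 0.115]
contact_force: [-3.7, -0.0, 9.5]
opening: 0.0005
```

Emit:
arm_command([
  [[0,0,0,0,0,0.003,-1],[0,0,0,0,0,0.005,-1],[0,0,0,0,0,0.005,-1]],
])

```text
time: 22.9
tool_pos: [0.5086, 0.0995, 0.1449]
tool_rot: [3.141, -0.002, 0.115]
contact_force: [-5.2, 0.0, 13.9]
opening: 0.0003
```

Emit:
arm_command([
  [[0,0,0,0,0,0.003,-1],[0,0,0,0,0,0.005,-1],[0,0,0,0,0,0.005,-1]],
])

```text
time: 23.2
tool_pos: [0.5086, 0.0995, 0.144]
tool_rot: [3.141, -0.002, 0.115]
contact_force: [-6.4, -0.7, 18.8]
opening: 0.0004
```

Emit:
arm_command([
  [[0,0,0,0,0,-0.08,-1],[0,0,0,0,0,-0.2,-1],[0,0,0,0.08,-0.13,-0.2,-1],[0,0,0,0.17,-0.28,-0.2,-1],[0,0,0,0.26,-0.433,-0.2,-1],[0,0,0,0.26,-0.433,-0.14,-1],[0,0,0,0.26,-0.433,-0.08,-1],[0,0,0,0.26,-0.433,-0.05,-1]],
])

```text
time: 24.0
tool_pos: [0.5701, 0.2378, 0.1545]
tool_rot: [3.141, 0.003, 0.116]
contact_force: [0.1, -0.9, -0.1]
opening: 0.0004
```

```bash
python3 pt.py 78 65 147
```

```text
t 24.0 pos [0.5701 0.2378 0.1545] rot [3.141e+00 2.900e-03 1.161e-01] F [ 0.09 -0.93 -0.05] op 0.0004
turn [0.0004 0.0018 0.0007] shift [0.0015 0.0011 0.025 ]
```

Emit:
arm_command([
  [[0,0,0,0,0,0.01,-1],[0,0,0,0,0,0.018,-1],[0,0,0,0,0,0.025,-1],[0,0,0,0,0,0.03,-1],[0,0,0,0,0,0.03,-1]],
])

```text
time: 24.5
tool_pos: [0.5712, 0.2373, 0.1478]
tool_rot: [-3.142, -0.001, 0.115]
contact_force: [-0.2, -0.9, 0.6]
opening: -0.0001
```

Emit:
arm_command([
  [[0,0,0,0,0,0.003,-1],[0,0,0,0,0,0.007,-1],[0,0,0,0,0,0.007,-1]],
])

```text
time: 24.8
tool_pos: [0.5713, 0.2374, 0.1467]
tool_rot: [3.141, -0.001, 0.115]
contact_force: [-1.6, -1.2, 7.7]
opening: 0.0004
```

Emit:
arm_command([
  [[0,0,0,0,0,0.005,-1],[0,0,0,0,0,0.01,-1],[0,0,0,0,0,0.01,-1]],
])

```text
time: 25.1
tool_pos: [0.5714, 0.2375, 0.1449]
tool_rot: [3.142, -0.002, 0.115]
contact_force: [-5.3, -2.2, 13.9]
opening: 0.0004
```

Emit:
arm_command([
  [[0,0,0,0,0,0.003,-1],[0,0,0,0,0,0.006,-1],[0,0,0,0,0,0.006,-1]],
])

```text
time: 25.4
tool_pos: [0.5714, 0.2375, 0.144]
tool_rot: [-3.142, -0.003, 0.115]
contact_force: [-6.4, -2.3, 18.6]
opening: 0.0002
```

Emit:
arm_command([
  [[0,0,0,0,0,-0.04,-1],[0,0,0,0,0,-0.08,-1],[0,0,0,-0.16,0,-0.08,-1],[0,0,0,-0.32,0,-0.08,-1],[0,0,0,-0.48,0,-0.08,-1],[0,0,0,-0.52,0,-0.06,-1],[0,0,0,-0.52,0,-0.03,-1],[0,0,0,-0.52,0,-0.02,-1]],
])

```text
time: 26.2
tool_pos: [0.4163, 0.2198, 0.1465]
tool_rot: [-3.141, 0.0, 0.115]
contact_force: [-6.6, -0.7, 11.1]
opening: 0.0003
```

Emit:
arm_command([
  [[0,0,0,0,0,0.003,-1],[0,0,0,0,0,0.006,-1],[0,0,0,0,0,0.006,-1]],
])

```text
time: 26.5
tool_pos: [0.4164, 0.2198, 0.1453]
tool_rot: [-3.141, 0.002, 0.115]
contact_force: [-8.0, -0.6, 12.7]
opening: 0.0004
```

Emit:
arm_command([
  [[0,0,0,0,0,0.004,-1],[0,0,0,0,0,0.007,-1],[0,0,0,0,0,0.007,-1]],
])

```text
time: 26.8
tool_pos: [0.4164, 0.2198, 0.1438]
tool_rot: [-3.141, 0.001, 0.115]
contact_force: [-9.9, -0.9, 18.3]
opening: 0.0008
```

Emit:
arm_command([
  [[0,0,0,0,0,-0.05,-1],[0,0,0,0,0,-0.2,-1],[0,0,0,0,0,-0.35,-1],[0,0,0,-0.15,0,-0.5,-1],[0,0,0,-0.3,0,-0.5,-1],[0,0,0,-0.3,0,-0.5,-1],[0,0,0,-0.3,0,-0.5,-1]],
])

```text
time: 27.5
tool_pos: [0.3273, 0.2095, 0.2934]
tool_rot: [-3.141, -0.002, 0.115]
contact_force: [-0.0, -0.7, -0.0]
opening: 0.0005
```

```bash
python3 chk.py 8; python3 - <<'E'
import cv2
a=cv2.imread('pics/scene8.png')[130:260,290:440]; cv2.imwrite('pics/s8.png',cv2.resize(a,None,fx=5,fy=4.5,interpolation=cv2.INTER_CUBIC))
E
```

```text
top 3042 rect [0.5002 0.164 ] [0.191 0.159] 6.4 z corners(mm) --,-+,++,+- 148.0 148.2 148.3 148.1 mid 148.1
scene 4626 rect [0.5001 0.165 ] [0.193 0.165] 6.2 z corners(mm) --,-+,++,+- 147.1 147.6 147.8 147.3 mid 147.5
wrist 26473 rect [0.4483 0.1599] [0.084 0.16 ] 7.5 z corners(mm) --,-+,++,+- 146.6 146.6 147.1 147.1 mid 146.9
```

View pics/s8.png

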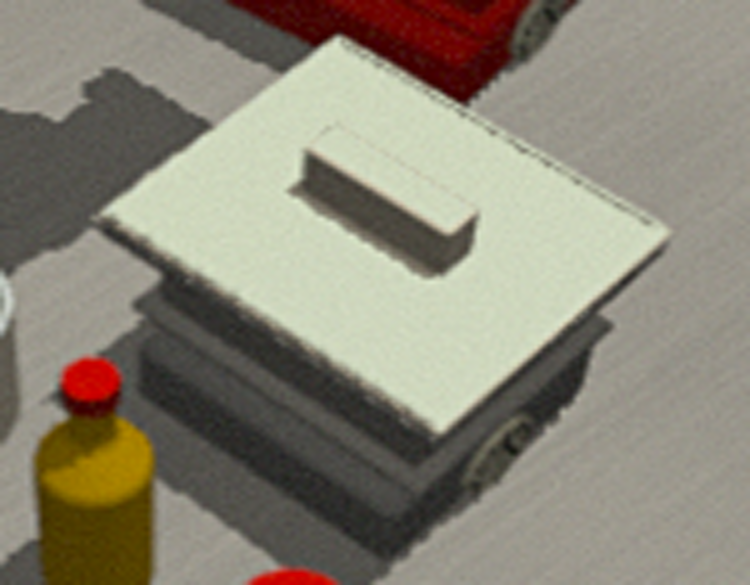

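View pics/top8.png

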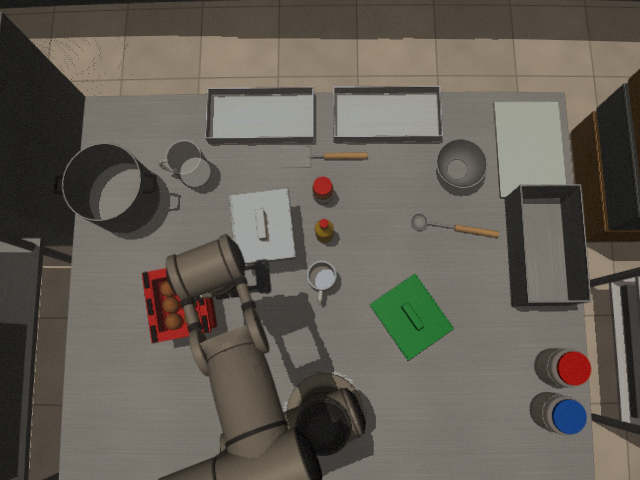

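The scene crop shows the lid flat on the rim, with no gap and no black pads showing along the near side. In the top view the lid is centred at about (263,227), and every bystander is where it started. The arm is clear, so I'm handing in.

```bash
python3 -c "
from cell import robot
o=robot.observe();print(o['time'],o['contact_force']);print(robot.hand_in())"
```

```text
27.65 [ 0.70672754 -0.32788792 -0.1567296 ]
the job is handed in; nothing more can be done
None
```

The lid is on the pan and pressed down all round, and I handed the job in at 27.65 s of the 58 s; no verdict came back.

**What I did:** I picked the white lid up by its handle, carried it over the squeeze bottle and set it in the pan's mouth. With closed fingers I pressed both corners and then the middle of each long side. After that I pressed the two corners on the side done first once more. The highest push I read was 23.6 N. I estimate the scale sank about 4 mm at most, but I did not read that joint directly.

**Last checks:**
- **Height:** the lid's top should be at about 147 mm when home. The three cameras gave its corners as 148.0–148.3 mm (top), 147.1–147.8 mm (scene) and 146.6–147.1 mm (wrist). The top camera's 1 mm excess matches the 142 mm that it and the scene camera both read for the 141 mm rim before I started.
- **Seal:** at the end of every press the force rose about 4–5 N per mm, which is the scale's spring with the lid on hard steel.
- **Position:** the lid's middle is within about 1–2 mm of the mouth's middle.
- **Surroundings:** I saw no bystander displaced in the top view, though I compared positions by eye rather than measuring them. The arm was clear of everything at hand-in.

The two corners on the side pressed second were not pressed again after the final round on the opposite side. They read no higher than the others in the last pictures.

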